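# Turn a drawer bottom over at the bench board

### The job

The drawer bottom lies on the bench with its bevelled face hidden underneath. Slide it square up against the stop strip along the front edge of the raised bench board, push and work it up against that stop until it stands and tips over onto the board, bevels up, then push it on until its long side is snug along the fence. The fresh wood bruises: never press on it with more than 15 N, and leave the other tools and pieces where they are.

Things in the scene. Friction and masses are not known exactly. Their poses are not given: they have to be found in the camera images.
- panel: Drawer bottom: flat pale wood, 150 (x) x 96 (y) x 14 mm (z), about 0.13 kg, origin at its very centre. +z face plain. -z face bevelled along both 150 mm sides: flat middle 54 mm wide, slopes 21 mm wide and 9 mm deep, leaving square lips 5 mm thick next to the +z face. Starts loose, z up, the lips thus 9 to 14 mm above the bench, x along the board's front edge within 0.35 rad, 35 to 100 mm off it.
- stop_edge (a point): Middle of the top of the bench board's front edge. This edge is an upright wall from the bench (z = 0) up to this point, and an adjustable stop strip, 310 mm long, 17.5 mm high, faced with slippery waxed steel, stands clamped out of it by 0 to 12 mm: not measured, to be felt; x runs along the edge, y points level into the board, away from the drawer bottom, z up.
- board: Bench board: fixed rigid raised plywood slab 320 mm (x) x 170 mm (y) x 18 mm high, with a stop strip in its front edge and a fence across it. Origin at the centre of its underside, on the bench; axes as at stop_edge.
- fence_face (a point): Fence on the board: fixed dark strip 300 mm along x, 20 mm thick, 18 mm high, its face parallel to the front edge, 76 mm behind it. This point is the middle of the foot of that face, on the board's top, 18 mm above the bench; axes as at stop_edge. The piece ends with its centre 48 mm in front of this face, its near lip 20 mm out over the front edge.
- chisel_wide: Bystander: chisel lying on the bench, 220 mm long along its x, origin on the bench under it, between handle and blade.
- chisel_narrow: Bystander: narrow chisel lying on the board behind the fence, 210 mm along its x, origin on the board's top under it.
- hammer: Bystander: hammer, 240 mm along its x, lying on the bench.
- offcut: Bystander: block of dark wood 34 x 50 x 30 mm standing on the board, near its +x end, in front of the fence; origin at the centre of its underside.
- gauge: Bystander: marking gauge, 50 x 22 x 45 mm head with a 130 mm beam along its y and a small screw on top (55 mm high in all); stands on the bench near the +x end of the board's front edge.
- square: Bystander: try square on the bench, stock 100 mm along its x (origin under the stock's middle), blade 150 mm to +y.
Things that resemble listed ones, but are neither listed nor needed, are in the scene too. Leave any pink or turquoise look-alike of the panel alone.

How it is judged:
By the outcome, as a careful person would: the job done as asked, in the order asked, and still so for the second after the job is handed in, with the robot touching nothing.
It also fails if it takes over 64 s, if anything falls off the work surface, if the arm or the gripper's body presses on something with over 40 N, if the wrist force passes 120 N, or if a joint passes its speed limit or range.

### The arm

A 7-joint arm with a two-finger parallel gripper is mounted at the origin on the work surface. World frame = base frame: x ahead of the robot, y to its left, z up, the work surface at z = 0. Lengths are in m, angles in rad, forces in N, time in s.
With the tool pointing down it reaches from about 0.35 to 0.9 m from the base axis. Payload 8.1 kg.
Tool frame: the origin (TCP) lies at the very end of the fingers, on their centre line; the grasp point (between the pads) lies 19 mm behind it; z points along the fingers, x is the direction in which the jaws open and shut, and the axes are right-handed (so a half turn about z gives the same grasp; the last joint's range is limited). The gripper opens to 92 mm and grips with 3 to 60 N. Pads are 19 mm wide; open, the fingers measure 130 mm over their backs; the gripper's body (75 mm by 190 mm) begins 47 mm behind the grasp point.
Start: joints at [1.179, 0.434, 0.025, 1.573, -0.012, 1.134, -0.075], TCP at [0.178, -0.599, 0.227] pointing down, gripper open.
Joint ranges: [-2.62, 2.62], [-0.44, 2.09], [-1.27, 1.32], [0.08, 2.57], [-1.32, 4.46], [0.12, 2], [-2.74, 2.74]. Speed limits (rad/s): [2.22, 2.22, 3.01, 3.01, 3.14, 3.14, 3.14].

### API

Orientations are given as a rotation vector (axis times angle).
In Python, from cell import status, viewer, arm gives the robot as it stands.
- The arm moves only by the tool jog_arm, never from a script. Its argument "commands" is text: rows parted by semicolons, each of 7 numbers parted by spaces: the closure, from -1 (fully open) to 1 (shut), then the shift along the world's x, y, z normalised to -1 to 1, where 1 is 0.3 m, then the turn, a rotation vector about the world's x, y, z normalised to -1 to 1, where 1 is 2 pi rad. In form: jaw dx dy dz wx wy wz; .... A call has exactly 5 rows; each row shifts and turns the commanded pose from where the row before left it; what a row does not reach is not made up. A row lasts 1/10 s, in which the tool goes at most 50 mm and 8.59 degrees, less where a joint would pass 70% of its speed; a pose out of reach is approached as far as the arm can. A call with a number of a shift or a turn outside -1 to 1 is refused whole. A call with a gripper value outside its range is refused whole. The fingers move at their own pace and stop on an object; "force" is the grip in N (left out, the last holds). Time passes only in rows, so rows that do not move let the fingers close, or fill a call up. It gives the time, the measured TCP pose, the force and the opening at its end, in the units of the state.
- status.observe(): the state, without advancing time (a new reading comes with each control period).
- viewer.get_image(name): name is "scene" or "top"; returns a dict with "pixels" (480x640x3 uint8, red, green, blue), "z_map" (480x640 float32, m along the optical axis (not along the pixel's ray), 0 where there is no reading), "camera_matrix" (3x3 intrinsics, pixels), "R" (3x3) and "t" (3): a world point X has camera coordinates R X + t. Camera axes: x right, y down, z forward; pixel columns grow to the right and rows downward; lengths in m; the calibration is good to about 2 mm. A picture is of the moment at which its call begins.
- arm.sign_off(): hands the job in, once; it reports no verdict.
The state is a dict: "clock": time; "joints": joint angles; "dq": joint speeds; "joint_efforts": joint torques, N m; "position": TCP position; "ee_rot": TCP orientation; "force": force on the tool from outside, world axes, zero at the start; "ft_torque": the same for the moment, N m; "width": opening from 0.0 (shut) to 1.0 (fully open).
Only numpy, scipy, OpenCV 4.12 (cv2) and the standard library are available. Lean on these libraries where they do the work, as an engineer would, in place of code of your own. Each camera call takes 0.05 s, during which the arm holds its last target. There are 200 camera calls.

## Working session

There is one attempt and no reset: what is moved stays moved. The work goes in short steps, Python scripts to look and compute and a tool call to move; the robot and the scene stay as the last step left them, time stands still between calls to the robot, and variables do not carry over. Pictures are saved under pics/ and viewed, about 8 in all and at most 12, crops included, and the job is handed in when it is done.

Besides the shell and the picture viewer there is one more tool, called after "Emit:" by a JSON object that holds its "api" and its "payload". jog_arm: Moves the arm, as the interface text tells. Scaled input: -1 to 1 covers 0.3 m each way for a shift and 2 pi rad each way for a turn. Its arguments: {"type":"object","properties":{"commands":{"type":"string"},"force":{"type":"number"}},"required":["commands"]}

```bash
mkdir -p pics; ls
cat > h.py <<'E'
import numpy as np, cv2
from cell import status, viewer, arm
def shot(name):
    g=viewer.get_image(name); return g
def save(g,f,crop=None,scale=1):
    im=g["pixels"][:,:,::-1]
    if crop: im=im[crop[1]:crop[3],crop[0]:crop[2]]
    cv2.imwrite("pics/"+f,cv2.resize(im,None,fx=scale,fy=scale,interpolation=cv2.INTER_CUBIC))
def ray(g,uv,z):
    K,R,t=g["camera_matrix"],g["R"],g["t"]; uv=np.atleast_2d(uv).astype(float)
    c=-R.T@t; d=(R.T@np.linalg.inv(K)@np.c_[uv,np.ones(len(uv))].T).T
    return c+d*((z-c[2])/d[:,2])[:,None]
def proj(g,X):
    X=np.atleast_2d(X); p=(g["camera_matrix"]@(g["R"]@X.T+g["t"][:,None])).T; return p[:,:2]/p[:,2:]
def cloud(g):
    K,R,t=g["camera_matrix"],g["R"],g["t"]; v,u=np.mgrid[:480,:640]; Z=g["z_map"]
    P=np.stack([(u-K[0,2])/K[0,0]*Z,(v-K[1,2])/K[1,1]*Z,Z],-1)
    return (P-t)@R
E
python3 - <<'E'
from h import *
for n in("scene","top"):
    g=shot(n); save(g,n+"0.png"); np.savez(n+"0.npz",**g); print(n,-g["R"].T@g["t"],g["R"][2],g["camera_matrix"][0,0])
s=status.observe(); print(s)
E
```

```text
pics
scene [0.96479695 0.63323463 0.99259063] [-0.33920963 -0.57232666 -0.74657821] 589.273280878853
top [ 0.23835587 -0.10940242  1.46072064] [ 0.19898403  0.01074334 -0.97994384] 581.5477672252815
{'clock': 0.1, 'joints': array([ 1.1793922 ,  0.43517326,  0.02494858,  1.57398295, -0.0116061 ,
        1.13398374, -0.07510846]), 'dq': array([-0.00027014, -0.00357636,  0.00050931, -0.0018231 , -0.00043922,
       -0.00147958, -0.0018629 ]), 'joint_efforts': array([ 3.01507054e-03, -6.69126534e+01,  9.88274217e-01, -3.15145719e+01,
       -6.04539458e-02,  3.73652147e-02,  6.52764243e-05]), 'position': array([ 0.17784379, -0.59870055,  0.2260197 ]), 'ee_rot': array([-2.51733578e+00,  1.87827996e+00,  1.86510673e-03]), 'force': array([-0.12468869,  0.05216463, -0.14975496]), 'ft_torque': array([-0.00248699,  0.03379897,  0.03643256]), 'width': 1.0026104124555353}
```

View pics/scene0.png

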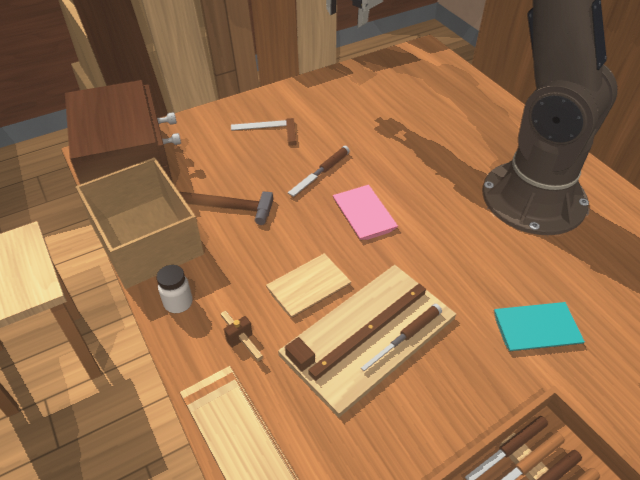

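View pics/top0.png

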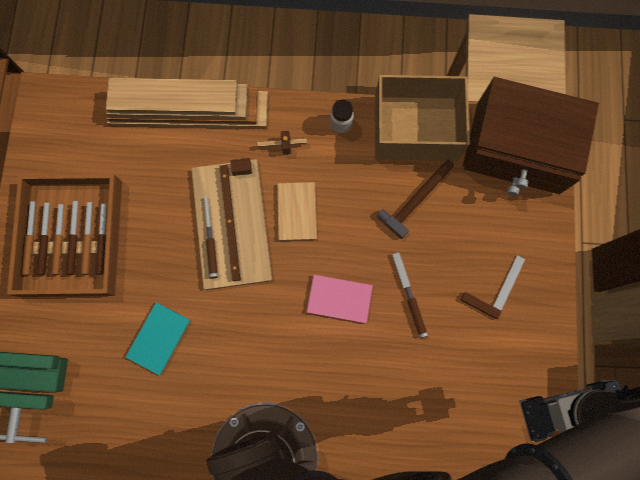

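The panel is the pale piece at top (297,211) and scene (308,285). Four things could be mistaken for it: the pink (340,298) and turquoise (158,339) look-alikes, the pale board (231,224), and the plank stack (185,103). I choose (297,211) because it is pale, loose and lies next to the fenced board's front edge.

Run:
```python
from h import *
g=dict(np.load("top0.npz")); im=g["pixels"]; P=cloud(g)
hsv=cv2.cvtColor(im,cv2.COLOR_RGB2HSV)
for n,p in(("panel",(290,200)),("board",(255,230)),("bench",(330,250))): print(n,im[p[1],p[0]],hsv[p[1],p[0]],P[p[1],p[0]])
m=((hsv[...,1]<135)&(hsv[...,2]>120)).astype(np.uint8)
def comp(seed):
    n,l=cv2.connectedComponents(m); k=(l==l[seed[1],seed[0]]).astype(np.uint8)
    c=max(cv2.findContours(k,0,cv2.CHAIN_APPROX_NONE)[0],key=cv2.contourArea); return c
c=comp((290,200)); w=ray(g,c[:,0],0.014)[:,:2]
r=cv2.minAreaRect((w*1000).astype(np.float32)); print("panel",r, cv2.boxPoints(r))
c=comp((255,230)); print(cv2.boundingRect(c))
# front edge of board: right boundary of component, rows
k=np.zeros(m.shape,np.uint8); cv2.drawContours(k,[c],-1,1,-1)
pts=np.array([(np.flatnonzero(k[v]).max()+.5,v) for v in range(185,275)])
w=ray(g,pts,0.018)[:,:2]*1000
vx,vy,x0,y0=cv2.fitLine(w.astype(np.float32),cv2.DIST_HUBER,0,.01,.01)[:,0]; print("edge",vx,vy,x0,y0,np.degrees(np.arctan2(vy,vx)))
w=ray(g,c[:,0],0.018)[:,:2]; r=cv2.minAreaRect((w*1000).astype(np.float32)); print("boardfront",r,cv2.boxPoints(r))
save(g,"crop1.png",(170,130,350,300),4)
```

```text
panel [199 152 100] [ 16 127 199] [ 0.63228245 -0.01204745  0.01665487]
board [191 152 103] [ 17 117 191] [0.54698783 0.07026173 0.01842488]
bench [142  90  48] [ 13 169 142] [ 0.51124835 -0.12323144  0.00473763]
panel ((606.342041015625, -30.766796112060547), (149.74130249023438, 96.86627197265625), 5.872228145599365) [[526.90906    9.752144]
 [536.81946  -86.60583 ]
 [685.775    -71.285736]
 [675.8646    25.072235]]
(192, 160, 80, 129)
edge 0.9788944 0.20436655 549.43854 43.304302 11.79242
boardfront ((562.251708984375, 133.64088439941406), (319.818115234375, 172.9716796875), 11.93164348602295) [[387.917    185.19786 ]
 [423.67798   15.963245]
 [736.5864    82.08391 ]
 [700.82544  251.31853 ]]
```

View pics/crop1.png

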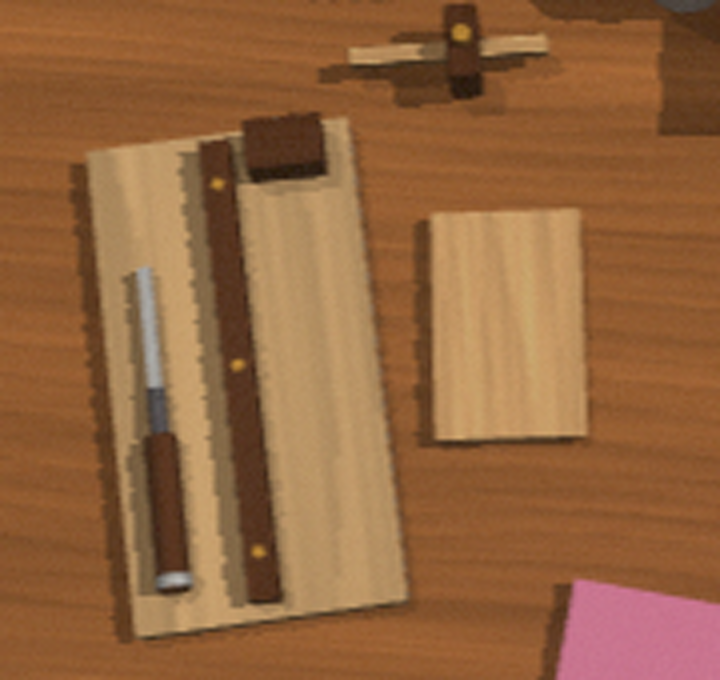

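The crop confirms the choice: the panel is at crop (510,325), pale, and 35 mm clear of the board's front edge. Plan: keep the jaws open along the edge with a slight tilt, so both fingers push the far lip squarely.

Emit:
{"api": "jog_arm", "payload": {"commands": "-1 0.099 0.108 -0.016 0 0 0.0158;-1 0.099 0.108 -0.016 0 0 0.0158;-1 0.099 0.108 -0.016 0 0 0.0158;-1 0.099 0.108 -0.016 0 0 0.0158;-1 0.099 0.108 -0.016 0 0 0.0158"}}

```text
clock: 0.6
position: [0.3273, -0.4355, 0.2024]
ee_rot: [-2.905, 1.197, 0.001]
force: [0.5, -0.3, -0.0]
width: 1.0
```

Emit:
{"api": "jog_arm", "payload": {"commands": "-1 0.099 0.108 -0.016 0 0 0.0158;-1 0.099 0.108 -0.016 0 0 0.0158;-1 0.099 0.108 -0.016 0 0 0.0158;-1 0.099 0.108 -0.016 0 0 0.0158;-1 0.099 0.108 -0.016 0 0 0.0158"}}

```text
clock: 1.1
position: [0.4757, -0.2737, 0.1784]
ee_rot: [3.11, -0.447, -0.0]
force: [-0.1, -0.6, 0.1]
width: 1.0
```

Emit:
{"api": "jog_arm", "payload": {"commands": "-1 0.099 0.108 -0.016 0 0 0.0158;-1 0.099 0.108 -0.016 0 0 0.0158;-1 0.099 0.108 -0.016 0 0 0.0158;-1 0.099 0.108 -0.016 0 0 0.0158;-1 0.099 0.108 -0.016 0 0 0.0158"}}

```text
clock: 1.6
position: [0.6242, -0.1119, 0.1542]
ee_rot: [3.124, 0.33, -0.001]
force: [-0.2, 0.1, 0.1]
width: 0.999
```

```bash
cat > goal.py <<'E'
import sys
from h import *
from scipy.spatial.transform import Rotation as Ro
A=np.radians(11.85); e=np.array([np.cos(A),np.sin(A),0]); n=np.array([-np.sin(A),np.cos(A),0]); Z=np.array([0,0,1.])
O=np.array([.5801,.049,0])
def rep(goal=None,phi=12):
    s=status.observe(); p=s["position"]; R=Ro.from_rotvec(s["ee_rot"]); d=p-O; M=R.as_matrix()
    print("t %.2f s %.1f n %.1f z %.1f"%(s["clock"],d@e*1e3,d@n*1e3,p[2]*1e3),"phi %.1f yawerr %.2f roll %.2f"%(np.degrees(np.arctan2(M[:,2]@n,-M[2,2])),np.degrees(M[:,0]@n),np.degrees(M[2,0])),
     "F s %.2f n %.2f z %.2f"%(s["force"]@e,s["force"]@n,s["force"][2]),"w %.2f"%s["width"])
    if goal is not None:
        f=np.radians(phi); z=-np.cos(f)*Z+np.sin(f)*n; T=np.c_[e,np.cross(z,e),z]
        t=O+goal[0]*e/1e3+goal[1]*n/1e3+goal[2]*Z/1e3
        print("shift",np.round((t-p)/.3,4),"turn",np.round((Ro.from_matrix(T)*R.inv()).as_rotvec()/2/np.pi,4))
if __name__=="__main__":
    a=list(map(float,sys.argv[1:])); rep(a[:3] if a else None,a[3] if len(a)>3 else 12)
E
python3 goal.py 9 -165 60 12
```

```text
t 1.60 s 10.2 n -166.5 z 154.2 phi 0.0 yawerr 0.22 roll -0.03 F s -0.18 n 0.11 z 0.10 w 1.00
shift [-0.0048  0.0041 -0.3139] turn [ 0.0326  0.0068 -0.0006]
```

Emit:
{"api": "jog_arm", "payload": {"commands": "-1 -0.001 0.001 -0.063 0.0065 0.0014 -0.0001;-1 -0.001 0.001 -0.063 0.0065 0.0014 -0.0001;-1 -0.001 0.001 -0.063 0.0065 0.0014 -0.0001;-1 -0.001 0.001 -0.063 0.0065 0.0013 -0.0001;-1 -0.001 0 -0.063 0.0066 0.0013 -0.0001"}}

```text
clock: 2.1
position: [0.6218, -0.1118, 0.0592]
ee_rot: [-2.916, -0.298, 0.032]
force: [-0.3, -1.0, 1.0]
width: 0.998
```

Emit:
{"api": "jog_arm", "payload": {"commands": "-1 0 0 -0.05 0 0 0;-1 0 0 -0.05 0 0 0;-1 0 0 -0.05 0 0 0;-1 0 0 -0.03 0 0 0;-1 0 0 0 0 0 0"}}

```text
clock: 2.6
position: [0.6212, -0.1112, 0.005]
ee_rot: [-2.918, -0.3, 0.034]
force: [0.1, 0.1, -0.2]
width: 1.004
```

```bash
python3 goal.py 9 -155 3.5 12
```

```text
t 2.60 s 7.3 n -165.3 z 5.0 phi 12.0 yawerr -0.10 roll -0.10 F s 0.14 n 0.05 z -0.19 w 1.00
shift [-0.0015  0.0346 -0.0051] turn [ 0.     -0.0003  0.0003]
```

Emit:
{"api": "jog_arm", "payload": {"commands": "-1 -0.002 0.0098 -0.001 0 0 0;-1 -0.002 0.0098 -0.001 0 0 0;-1 -0.002 0.0098 -0.001 0 0 0;-1 -0.002 0.0098 -0.001 0 0 0;-1 -0.002 0.0098 -0.001 0 0 0"}}

```text
clock: 3.1
position: [0.6191, -0.0969, 0.0051]
ee_rot: [-2.918, -0.299, 0.031]
force: [0.7, 0.4, -0.4]
width: 0.999
```

Emit:
{"api": "jog_arm", "payload": {"commands": "-1 -0.002 0.0098 0 0 0 0;-1 -0.002 0.0098 0 0 0 0;-1 -0.002 0.0098 0 0 0 0;-1 -0.002 0.0098 0 0 0 0;-1 -0.002 0.0098 0 0 0 0"}}

```text
clock: 3.6
position: [0.6161, -0.0824, 0.0048]
ee_rot: [-2.918, -0.298, 0.031]
force: [0.3, -1.6, 0.3]
width: 0.996
```

Emit:
{"api": "jog_arm", "payload": {"commands": "-1 -0.002 0.0098 0 0 0 0;-1 -0.002 0.0098 0 0 0 0;-1 -0.002 0.0098 0 0 0 0;-1 -0.002 0.0098 0 0 0 0;-1 0 0 0 0 0 0"}}

```text
clock: 4.1
position: [0.6133, -0.07, 0.0047]
ee_rot: [-2.917, -0.3, 0.032]
force: [-0.2, 0.2, -0.1]
width: 0.999
```

```bash
python3 goal.py
python3 - <<'E'
from h import *
g=shot("top"); np.savez("top1.npz",**g); save(g,"top1.png",(190,130,350,290),4)
E
```

```text
t 4.10 s 8.1 n -123.3 z 4.7 phi 12.0 yawerr -0.12 roll -0.01 F s -0.15 n 0.19 z -0.14 w 1.00
```

View pics/top1.png

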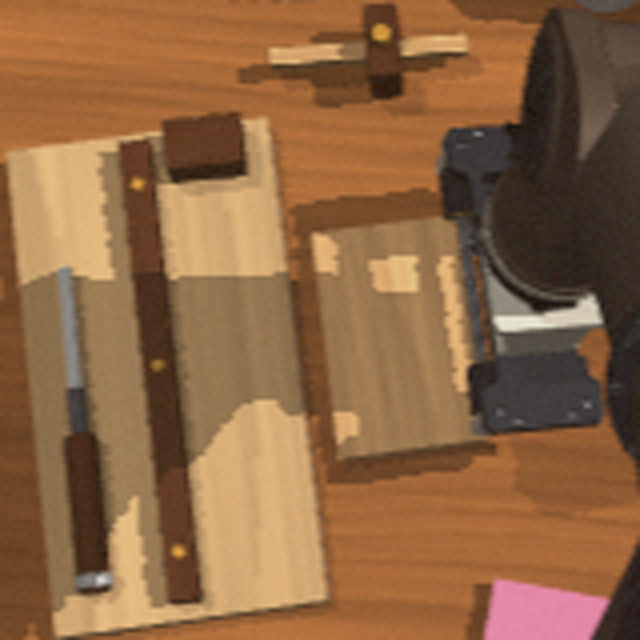

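The panel is now square to the edge, with its corners at crop (315,235) and (335,455). About 15 mm of gap to the board is left, so I'll feel for the stop.

Emit:
{"api": "jog_arm", "payload": {"commands": "-1 -0.0005 0.0025 -0.001 0 0 0;-1 -0.0005 0.0025 -0.001 0 0 0;-1 -0.0005 0.0025 -0.001 0 0 0;-1 -0.0005 0.0025 0 0 0 0;-1 -0.0005 0.0025 0 0 0 0"}}

```text
clock: 4.65
position: [0.6128, -0.067, 0.0038]
ee_rot: [-2.918, -0.298, 0.031]
force: [-0.3, -0.8, -0.2]
width: 1.004
```

Emit:
{"api": "jog_arm", "payload": {"commands": "-1 -0.0003 0.0016 0 0 0 0;-1 -0.0003 0.0016 0 0 0 0;-1 -0.0003 0.0016 0 0 0 0;-1 -0.0003 0.0016 0 0 0 0;-1 -0.0003 0.0016 0 0 0 0"}}

```text
clock: 5.15
position: [0.6123, -0.0646, 0.0038]
ee_rot: [-2.918, -0.299, 0.031]
force: [0.6, -1.4, -0.7]
width: 0.997
```

```bash
python3 goal.py
```

```text
t 5.15 s 8.2 n -117.8 z 3.8 phi 12.0 yawerr -0.16 roll -0.00 F s 0.30 n -1.50 z -0.73 w 1.00
```

Emit:
{"api": "jog_arm", "payload": {"commands": "-1 -0.0002 0.0012 0 0 0 0;-1 -0.0002 0.0012 0 0 0 0;-1 -0.0002 0.0012 0 0 0 0;-1 -0.0002 0.0012 0 0 0 0;-1 -0.0002 0.0012 0 0 0 0"}}

```text
clock: 5.65
position: [0.6121, -0.0628, 0.0038]
ee_rot: [-2.918, -0.299, 0.031]
force: [-1.0, -1.0, -0.7]
width: 1.0
```

Emit:
{"api": "jog_arm", "payload": {"commands": "-1 -0.0002 0.0012 0 0 0 0;-1 -0.0002 0.0012 0 0 0 0;-1 -0.0002 0.0012 0 0 0 0;-1 -0.0002 0.0012 0 0 0 0;-1 -0.0002 0.0012 0 0 0 0"}}

```text
clock: 6.15
position: [0.6118, -0.0609, 0.0039]
ee_rot: [-2.918, -0.299, 0.031]
force: [0.4, -1.2, -0.0]
width: 0.999
```

```bash
python3 goal.py
```

```text
t 6.15 s 8.4 n -114.1 z 3.9 phi 12.0 yawerr -0.16 roll 0.00 F s 0.12 n -1.26 z -0.01 w 1.00
```

Emit:
{"api": "jog_arm", "payload": {"commands": "-1 -0.0002 0.0012 0 0 0 0;-1 -0.0002 0.0012 0 0 0 0;-1 -0.0002 0.0012 0 0 0 0;-1 -0.0002 0.0012 0 0 0 0;-1 -0.0002 0.0012 0 0 0 0"}}

```text
clock: 6.65
position: [0.6115, -0.0592, 0.0038]
ee_rot: [-2.918, -0.299, 0.031]
force: [0.1, -0.7, 0.1]
width: 0.998
```

Emit:
{"api": "jog_arm", "payload": {"commands": "-1 -0.0002 0.001 0 0 0 0;-1 -0.0002 0.001 0 0 0 0;-1 -0.0002 0.001 0 0 0 0;-1 -0.0002 0.001 0 0 0 0;-1 -0.0002 0.001 0 0 0 0"}}

```text
clock: 7.15
position: [0.6112, -0.0577, 0.0039]
ee_rot: [-2.918, -0.299, 0.031]
force: [0.3, -1.6, 0.3]
width: 0.998
```

```bash
python3 goal.py
```

```text
t 7.15 s 8.5 n -110.8 z 3.9 phi 12.0 yawerr -0.16 roll 0.00 F s -0.02 n -1.63 z 0.33 w 1.00
```

Emit:
{"api": "jog_arm", "payload": {"commands": "-1 -0.0002 0.001 0 0 0 0;-1 -0.0002 0.001 0 0 0 0;-1 -0.0002 0.001 0 0 0 0;-1 -0.0002 0.001 0 0 0 0;-1 -0.0002 0.001 0 0 0 0"}}

```text
clock: 7.65
position: [0.6108, -0.0562, 0.0038]
ee_rot: [-2.918, -0.299, 0.031]
force: [-0.1, -1.3, -1.3]
width: 1.005
```

Emit:
{"api": "jog_arm", "payload": {"commands": "-1 -0.0002 0.0008 0 0 0 0;-1 -0.0002 0.0008 0 0 0 0;-1 -0.0002 0.0008 0 0 0 0;-1 -0.0002 0.0008 0 0 0 0;-1 -0.0002 0.0008 0 0 0 0"}}

```text
clock: 8.15
position: [0.6106, -0.055, 0.0039]
ee_rot: [-2.918, -0.299, 0.031]
force: [0.1, -0.8, -0.9]
width: 0.998
```

```bash
python3 goal.py
```

```text
t 8.15 s 8.5 n -108.0 z 3.9 phi 12.0 yawerr -0.16 roll 0.00 F s -0.10 n -0.75 z -0.88 w 1.00
```

Emit:
{"api": "jog_arm", "payload": {"commands": "-1 -0.0002 0.0008 0 0 0 0;-1 -0.0002 0.0008 0 0 0 0;-1 -0.0001 0.0008 0 0 0 0;-1 -0.0002 0.0008 0 0 0 0;-1 -0.0001 0.0008 0 0 0 0"}}

```text
clock: 8.65
position: [0.6103, -0.0538, 0.0038]
ee_rot: [-2.918, -0.299, 0.031]
force: [-0.3, -0.7, -0.1]
width: 0.998
```

```bash
python3 goal.py
```

```text
t 8.65 s 8.5 n -106.8 z 3.8 phi 12.0 yawerr -0.17 roll -0.00 F s -0.43 n -0.68 z -0.10 w 1.00
```

Emit:
{"api": "jog_arm", "payload": {"commands": "-1 -0.0002 0.0008 0 0 0 0;-1 -0.0002 0.0008 0 0 0 0;-1 -0.0001 0.0008 0 0 0 0;-1 -0.0002 0.0008 0 0 0 0;-1 -0.0001 0.0008 0 0 0 0"}}

```text
clock: 9.15
position: [0.6101, -0.0526, 0.0038]
ee_rot: [-2.918, -0.298, 0.031]
force: [0.3, 0.5, 0.1]
width: 1.001
```

```bash
python3 goal.py;  python3 - <<'E'
from h import *
g=shot("top"); np.savez("top2.npz",**g); save(g,"top2.png",(230,150,320,250),6)
E
```

```text
t 9.15 s 8.5 n -105.6 z 3.8 phi 12.0 yawerr -0.17 roll -0.00 F s 0.40 n 0.44 z 0.08 w 1.00
```

View pics/top2.png

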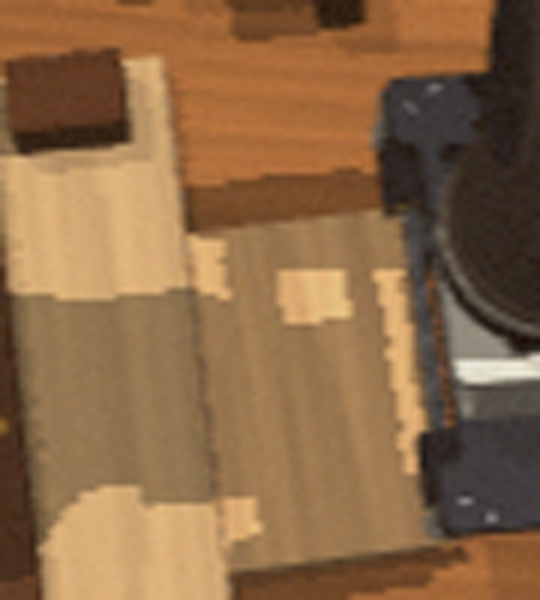

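The panel's near side at crop x≈190–230 is within about 1 px of the board edge, so the strip barely protrudes. I'll keep feeling forward.

Emit:
{"api": "jog_arm", "payload": {"commands": "-1 -0.0002 0.0007 0 0 0 0;-1 -0.0001 0.0007 0 0 0 0;-1 -0.0001 0.0007 0 0 0 0;-1 -0.0002 0.0007 0 0 0 0;-1 -0.0001 0.0007 0 0 0 0"}}

```text
clock: 9.7
position: [0.61, -0.0519, 0.0039]
ee_rot: [-2.919, -0.298, 0.031]
force: [0.5, -2.3, -1.0]
width: 0.997
```

```bash
python3 goal.py
```

```text
t 9.70 s 8.6 n -104.9 z 3.9 phi 12.0 yawerr -0.18 roll 0.01 F s 0.00 n -2.34 z -0.99 w 1.00
```

Emit:
{"api": "jog_arm", "payload": {"commands": "-1 -0.0001 0.0006 0 0 0 0;-1 -0.0001 0.0006 0 0 0 0;-1 0 0 0 0 0 0;-1 0 0 0 0 0 0;-1 0 0 0 0 0 0"}}

```text
clock: 10.2
position: [0.6101, -0.0517, 0.0039]
ee_rot: [-2.919, -0.298, 0.031]
force: [2.5, -4.4, -0.1]
width: 0.997
```

```bash
python3 goal.py; python3 goal.py
```

```text
t 10.20 s 8.7 n -104.7 z 3.9 phi 12.0 yawerr -0.18 roll 0.02 F s 1.57 n -4.80 z -0.15 w 1.00
t 10.20 s 8.7 n -104.7 z 3.9 phi 12.0 yawerr -0.18 roll 0.02 F s 1.57 n -4.80 z -0.15 w 1.00
```

The stop is felt at TCP n ≈ −104.7 mm with about 5 N of preload. Now I'll lift the far lip.

Emit:
{"api": "jog_arm", "payload": {"commands": "-1 0 0 0.006 0 0 0;-1 0 0 0.006 0 0 0;-1 0 0 0.006 0 0 0;-1 0 0.0003 0.006 0 0 0;-1 0 0.0003 0.006 0 0 0"}}

```text
clock: 10.7
position: [0.61, -0.0516, 0.0129]
ee_rot: [-2.919, -0.298, 0.031]
force: [1.7, -4.9, -0.3]
width: 0.997
```

```bash
python3 goal.py;  python3 - <<'E'
from h import *
g=shot("scene"); np.savez("scene1.npz",**g); save(g,"scene1.png",(240,200,440,360),4)
E
```

```text
t 10.70 s 8.6 n -104.6 z 12.9 phi 11.9 yawerr -0.19 roll 0.01 F s 0.70 n -5.14 z -0.28 w 1.00
```

View pics/scene1.png

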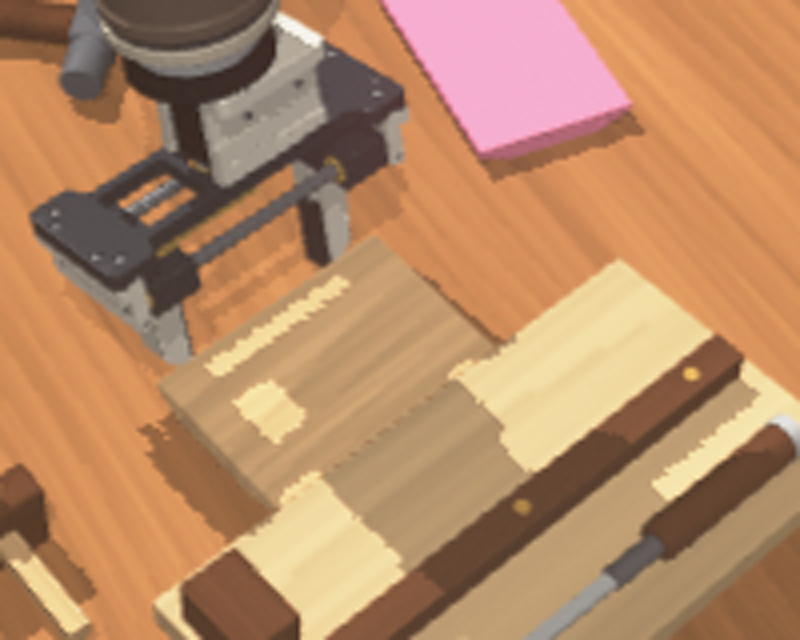

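The panel meets the board along crop (470,360)–(300,490). The shadow under its outer corner at (160,430) suggests the far side is lifting, and I'll check that with depth.

```bash
cat > tilt.py <<'E'
from goal import *
def tilt(name="scene",g=None):
    g=g or shot(name); P=cloud(g); d=P-O; s,nn,z=d@e*1e3,d@n*1e3,d[...,2]*1e3
    hsv=cv2.cvtColor(g["pixels"],cv2.COLOR_RGB2HSV)
    m=(g["z_map"]>0)&(abs(s-8)<35)
    print("n:median z", [(a,int((k:=m&(abs(nn-a)<4)&(z<110)).sum()),round(float(np.median(z[k])),1)) for a in range(-110,75,10) if (m&(abs(nn-a)<4)&(z<110)).sum()>3])
    return g
if __name__=="__main__": tilt(sys.argv[1] if len(sys.argv)>1 else "scene")
E
python3 -c "
from tilt import *
for f in('scene0','scene1'):tilt(g=dict(np.load(f+'.npz')))"
```

```text
n:median z [(-110, 97, 14.6), (-100, 104, 15.4), (-90, 106, 15.5), (-80, 103, 15.8), (-70, 98, 14.9), (-60, 103, 15.3), (-50, 103, 15.4), (-40, 182, 12.9), (-30, 119, 1.6), (-20, 107, 1.4), (-10, 75, 1.5), (0, 44, 19.0), (10, 114, 19.2), (20, 121, 19.4), (30, 114, 19.6), (40, 116, 19.6), (50, 127, 19.2), (60, 123, 19.3), (70, 56, 19.8)]
n:median z [(-110, 66, 2.0), (-100, 24, 100.9), (-90, 185, 25.8), (-80, 105, 22.8), (-70, 111, 22.3), (-60, 119, 20.9), (-50, 116, 20.3), (-40, 113, 19.2), (-30, 117, 17.8), (-20, 118, 17.5), (-10, 119, 16.3), (0, 83, 17.5), (10, 123, 19.5), (20, 122, 19.2), (30, 122, 19.2), (40, 119, 19.6), (50, 118, 19.7), (60, 124, 19.2), (70, 60, 19.8)]
```

Emit:
{"api": "jog_arm", "payload": {"commands": "-1 0 0.0004 0.008 0 0 0;-1 -0.0001 0.0004 0.008 0 0 0;-1 -0.0001 0.0005 0.008 0 0 0;-1 -0.0001 0.0006 0.008 0 0 0;-1 -0.0002 0.0008 0.008 0 0 0"}}

```text
clock: 11.25
position: [0.6096, -0.0501, 0.025]
ee_rot: [-2.918, -0.298, 0.032]
force: [0.3, -0.4, 0.4]
width: 1.0
```

```bash
python3 goal.py; python3 tilt.py
```

```text
t 11.25 s 8.5 n -103.1 z 25.0 phi 12.0 yawerr -0.17 roll -0.01 F s 0.21 n -0.42 z 0.41 w 1.00
n:median z [(-110, 8, 3.2), (-90, 101, 35.5), (-80, 114, 32.9), (-70, 119, 30.1), (-60, 125, 27.5), (-50, 123, 24.3), (-40, 128, 21.8), (-30, 117, 18.7), (-20, 128, 16.3), (-10, 122, 13.2), (0, 60, 18.8), (10, 121, 19.5), (20, 109, 19.5), (30, 112, 19.7), (40, 115, 19.8), (50, 120, 19.8), (60, 119, 19.4), (70, 60, 20.1)]
```

Emit:
{"api": "jog_arm", "payload": {"commands": "-1 -0.0005 0.0025 0.004 0 0 0;-1 -0.0005 0.0025 0.005 0 0 0;-1 -0.0006 0.0028 0.006 0 0 0;-1 -0.0006 0.0028 0.006 0 0 0;-1 -0.0007 0.0033 0.006 0 0 0"}}

```text
clock: 11.8
position: [0.6089, -0.0463, 0.0331]
ee_rot: [-2.918, -0.298, 0.031]
force: [1.4, -5.8, 1.7]
width: 0.998
```

```bash
python3 goal.py; python3 tilt.py
```

```text
t 11.80 s 8.6 n -99.1 z 33.1 phi 12.0 yawerr -0.17 roll 0.01 F s 0.14 n -6.00 z 1.75 w 1.00
n:median z [(-110, 4, 4.3), (-90, 37, 41.7), (-80, 132, 40.2), (-70, 131, 35.4), (-60, 134, 31.3), (-50, 137, 27.2), (-40, 134, 23.1), (-30, 125, 18.9), (-20, 133, 14.7), (-10, 126, 10.6), (0, 47, 19.0), (10, 114, 19.5), (20, 116, 19.0), (30, 119, 19.2), (40, 118, 19.6), (50, 124, 19.8), (60, 117, 19.4), (70, 61, 19.7)]
```

Emit:
{"api": "jog_arm", "payload": {"commands": "-1 -0.0002 0.001 0.006 0 0 0;-1 -0.0005 0.0025 0.007 0 0 0;-1 -0.0006 0.003 0.007 0 0 0;-1 -0.0006 0.003 0.007 0 0 0;-1 -0.0007 0.0033 0.007 0 0 0"}}

```text
clock: 12.35
position: [0.6079, -0.0419, 0.0434]
ee_rot: [-2.918, -0.299, 0.031]
force: [-0.1, -3.5, 0.3]
width: 0.998
```

```bash
python3 goal.py; python3 tilt.py
```

```text
t 12.35 s 8.6 n -94.7 z 43.4 phi 12.0 yawerr -0.15 roll -0.00 F s -0.78 n -3.42 z 0.34 w 1.00
n:median z [(-80, 123, 51.0), (-70, 137, 46.1), (-60, 142, 40.2), (-50, 147, 34.6), (-40, 139, 29.0), (-30, 151, 23.1), (-20, 143, 17.5), (-10, 139, 11.5), (0, 46, 19.1), (10, 112, 19.4), (20, 126, 19.1), (30, 123, 19.3), (40, 119, 19.7), (50, 115, 19.6), (60, 121, 19.4), (70, 52, 19.6)]
```

Emit:
{"api": "jog_arm", "payload": {"commands": "-1 -0.0008 0.0038 0.007 0 0 0;-1 -0.0008 0.004 0.007 0 0 0;-1 -0.0009 0.0042 0.007 0 0 0;-1 -0.0009 0.0043 0.007 0 0 0;-1 -0.001 0.0045 0.007 0 0 0"}}

```text
clock: 12.9
position: [0.6066, -0.0357, 0.0538]
ee_rot: [-2.918, -0.299, 0.031]
force: [0.4, -3.0, 1.1]
width: 1.001
```

```bash
python3 goal.py; python3 tilt.py
```

```text
t 12.90 s 8.6 n -88.4 z 53.8 phi 12.0 yawerr -0.15 roll -0.00 F s -0.24 n -2.99 z 1.09 w 1.00
n:median z [(-80, 12, 61.0), (-70, 148, 58.6), (-60, 158, 51.1), (-50, 158, 43.5), (-40, 154, 36.0), (-30, 149, 28.5), (-20, 166, 20.6), (-10, 154, 13.1), (0, 50, 18.3), (10, 112, 19.4), (20, 111, 19.2), (30, 120, 19.2), (40, 117, 19.8), (50, 122, 19.2), (60, 117, 19.3), (70, 57, 19.8)]
```

Emit:
{"api": "jog_arm", "payload": {"commands": "-1 -0.001 0.0048 0.0065 0 0 0;-1 -0.001 0.005 0.0065 0 0 0;-1 -0.0011 0.0051 0.0065 0 0 0;-1 -0.0011 0.0052 0.0062 0 0 0;-1 -0.0011 0.0054 0.006 0 0 0"}}

```text
clock: 13.45
position: [0.605, -0.028, 0.0633]
ee_rot: [-2.918, -0.299, 0.031]
force: [0.9, -1.5, 1.3]
width: 1.0
```

```bash
python3 goal.py; python3 tilt.py
```

```text
t 13.45 s 8.6 n -80.5 z 63.3 phi 12.0 yawerr -0.15 roll -0.00 F s 0.53 n -1.64 z 1.30 w 1.00
n:median z [(-110, 16, 2.4), (-70, 52, 70.3), (-60, 177, 65.5), (-50, 167, 55.1), (-40, 164, 45.0), (-30, 169, 35.0), (-20, 155, 25.4), (-10, 171, 15.3), (0, 52, 18.0), (10, 111, 19.8), (20, 115, 18.9), (30, 120, 19.6), (40, 114, 19.3), (50, 124, 19.4), (60, 119, 19.5), (70, 59, 19.5)]
```

Emit:
{"api": "jog_arm", "payload": {"commands": "-1 -0.0015 0.0071 0.0074 0 0 0;-1 -0.0016 0.0076 0.0073 0 0 0;-1 -0.0017 0.008 0.0071 0 0 0;-1 -0.0018 0.0084 0.0069 0 0 0;-1 -0.0018 0.0086 0.0067 0 0 0"}}

```text
clock: 14.0
position: [0.6025, -0.016, 0.074]
ee_rot: [-2.918, -0.299, 0.031]
force: [0.6, -1.7, 0.4]
width: 0.998
```

```bash
python3 goal.py; python3 tilt.py
```

```text
t 14.00 s 8.6 n -68.2 z 74.0 phi 12.0 yawerr -0.15 roll -0.00 F s 0.19 n -1.80 z 0.35 w 1.00
n:median z [(-110, 73, 1.6), (-60, 25, 80.7), (-50, 192, 75.7), (-40, 194, 61.7), (-30, 200, 48.4), (-20, 194, 33.5), (-10, 202, 18.9), (0, 61, 18.1), (10, 114, 19.0), (20, 116, 19.4), (30, 119, 19.5), (40, 123, 19.3), (50, 125, 19.5), (60, 121, 19.6), (70, 61, 19.5)]
```

Emit:
{"api": "jog_arm", "payload": {"commands": "-1 -0.0018 0.0087 0.0062 0 0 0;-1 -0.0019 0.009 0.0059 0 0 0;-1 -0.0019 0.0092 0.0056 0 0 0;-1 -0.002 0.0094 0.0053 0 0 0;-1 -0.002 0.0096 0.005 0 0 0"}}

```text
clock: 14.55
position: [0.5996, -0.0023, 0.0823]
ee_rot: [-2.918, -0.299, 0.031]
force: [0.1, -0.3, -0.5]
width: 1.001
```

Emit:
{"api": "jog_arm", "payload": {"commands": "-1 -0.002 0.0096 0.0045 0 0 0;-1 -0.002 0.0098 0.004 0 0 0;-1 -0.0021 0.01 0.0038 0 0 0;-1 -0.0021 0.01 0.0034 0 0 0;-1 0 0 0 0 0 0"}}

```text
clock: 15.05
position: [0.5972, 0.0099, 0.0871]
ee_rot: [-2.918, -0.3, 0.031]
force: [0.6, -0.3, 0.6]
width: 0.998
```

```bash
python3 goal.py
python3 - <<'E'
from tilt import *
g=tilt(); np.savez("scene2.npz",**g); save(g,"scene2.png",(230,160,450,370),3)
E
```

```text
t 15.05 s 8.7 n -41.8 z 87.1 phi 12.0 yawerr -0.12 roll 0.01 F s 0.55 n -0.39 z 0.61 w 1.00
n:median z [(-110, 61, 1.3), (-100, 67, 1.4), (-90, 76, 1.3), (-80, 4, 3.6), (-30, 88, 92.9), (-20, 344, 72.7), (-10, 307, 38.9), (0, 107, 17.9), (10, 112, 19.3), (20, 107, 19.1), (30, 115, 19.5), (40, 112, 19.6), (50, 123, 19.2), (60, 126, 19.5), (70, 61, 19.9)]
```

View pics/scene2.png

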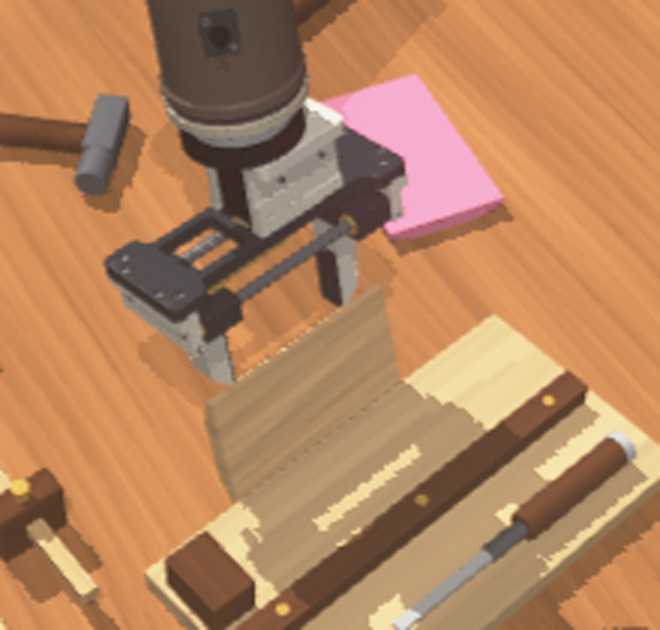

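The panel stands at about 73°, its top edge running crop (210,400)–(380,290), still square and seated at the stop. Next I push it past vertical.

Emit:
{"api": "jog_arm", "payload": {"commands": "-1 -0.002 0.0098 0.001 0 0 0;-1 -0.002 0.0098 0.001 0 0 0;-1 -0.002 0.0098 0.001 0 0 0;-1 -0.002 0.0098 0.001 0 0 0;-1 -0.002 0.0098 0 0 0 0"}}

```text
clock: 15.6
position: [0.5942, 0.0243, 0.0881]
ee_rot: [-2.918, -0.299, 0.031]
force: [1.1, -0.5, 1.2]
width: 1.001
```

Emit:
{"api": "jog_arm", "payload": {"commands": "-1 -0.0017 0.008 0 0 0 0;-1 -0.0017 0.008 0 0 0 0;-1 -0.0017 0.008 0 0 0 0;-1 -0.0017 0.008 0 0 0 0;-1 -0.0017 0.008 0 0 0 0"}}

```text
clock: 16.1
position: [0.5917, 0.036, 0.0881]
ee_rot: [-2.918, -0.298, 0.031]
force: [0.3, -0.7, -0.6]
width: 0.998
```

```bash
python3 goal.py; python3 tilt.py
```

```text
t 16.10 s 8.6 n -15.1 z 88.1 phi 12.0 yawerr -0.17 roll -0.00 F s 0.13 n -0.70 z -0.60 w 1.00
n:median z [(-110, 36, 1.1), (-100, 35, 1.8), (-90, 47, 1.4), (-80, 66, 1.8), (-70, 71, 1.6), (-60, 96, 1.0), (0, 696, 60.5), (10, 104, 19.4), (20, 113, 19.4), (30, 120, 19.7), (40, 123, 19.5), (50, 128, 19.4), (60, 124, 19.5), (70, 62, 19.9)]
```

Emit:
{"api": "jog_arm", "payload": {"commands": "-1 -0.001 0.005 0 0 0 0;-1 -0.001 0.005 0 0 0 0;-1 -0.001 0.005 0 0 0 0;-1 -0.001 0.005 0 0 0 0;-1 -0.001 0.005 0 0 0 0"}}

```text
clock: 16.65
position: [0.5902, 0.0435, 0.0881]
ee_rot: [-2.918, -0.299, 0.031]
force: [0.1, -0.1, 0.6]
width: 0.998
```

Emit:
{"api": "jog_arm", "payload": {"commands": "-1 -0.001 0.005 0 0 0 0;-1 -0.001 0.005 0 0 0 0;-1 -0.001 0.005 0 0 0 0;-1 -0.001 0.005 0 0 0 0;-1 0 0 0 0 0 0"}}

```text
clock: 17.15
position: [0.5889, 0.0497, 0.0881]
ee_rot: [-2.918, -0.299, 0.031]
force: [-0.1, 0.4, 0.4]
width: 1.001
```

```bash
python3 goal.py; python3 tilt.py
```

```text
t 17.15 s 8.8 n -1.1 z 88.1 phi 12.0 yawerr -0.14 roll -0.00 F s -0.01 n 0.40 z 0.42 w 1.00
n:median z [(-110, 35, 2.0), (-100, 27, 1.6), (-90, 33, 1.2), (-80, 36, 1.0), (-70, 59, 1.6), (-60, 64, 1.6), (-50, 74, 2.0), (-40, 25, 1.9), (0, 140, 24.0), (10, 326, 53.5), (20, 178, 21.1), (30, 121, 19.2), (40, 122, 19.7), (50, 122, 19.9), (60, 118, 19.0), (70, 62, 19.6)]
```

Emit:
{"api": "jog_arm", "payload": {"commands": "-1 -0.001 0.005 -0.004 0 0 0;-1 -0.001 0.005 -0.004 0 0 0;-1 -0.001 0.005 -0.004 0 0 0;-1 -0.001 0.005 -0.004 0 0 0;-1 -0.001 0.005 -0.004 0 0 0"}}

```text
clock: 17.7
position: [0.5874, 0.057, 0.0819]
ee_rot: [-2.918, -0.299, 0.031]
force: [0.2, -0.3, 0.7]
width: 1.002
```

```bash
python3 goal.py; python3 tilt.py
```

```text
t 17.70 s 8.8 n 6.3 z 81.9 phi 12.0 yawerr -0.16 roll -0.00 F s 0.16 n -0.30 z 0.68 w 1.00
n:median z [(-110, 22, 1.2), (-100, 26, 1.7), (-90, 27, 0.9), (-80, 28, 1.3), (-70, 27, 0.9), (-60, 49, 1.1), (-50, 61, 1.2), (-40, 75, 1.6), (-30, 102, 1.7), (-10, 24, 30.7), (0, 36, 40.2), (10, 40, 54.1), (20, 138, 20.6), (30, 213, 21.5), (40, 232, 22.6), (50, 125, 19.5), (60, 126, 19.2), (70, 59, 19.7)]
```

Emit:
{"api": "jog_arm", "payload": {"commands": "-1 -0.001 0.005 -0.002 0 0 0;-1 0 0 0 0 0 0;-1 0 0 0 0 0 0;-1 0 0 0 0 0 0;-1 0 0 0 0 0 0"}}

```text
clock: 18.25
position: [0.5873, 0.0583, 0.0815]
ee_rot: [-2.918, -0.298, 0.031]
force: [-0.5, -0.1, 0.5]
width: 0.997
```

```bash
python3 goal.py
python3 - <<'E'
from tilt import *
g=tilt(); np.savez("scene3.npz",**g); save(g,"scene3.png",(230,160,450,400),3)
E
```

```text
t 18.25 s 8.9 n 7.6 z 81.5 phi 12.0 yawerr -0.17 roll 0.01 F s -0.53 n 0.03 z 0.48 w 1.00
n:median z [(-110, 23, 1.9), (-100, 25, 1.4), (-90, 22, 1.9), (-80, 31, 0.5), (-70, 25, 2.3), (-60, 43, 1.2), (-50, 61, 1.9), (-40, 4, 3.2), (-30, 39, 24.6), (-20, 68, 29.3), (-10, 99, 33.1), (0, 111, 33.7), (10, 121, 33.5), (20, 111, 33.4), (30, 119, 33.4), (40, 122, 33.5), (50, 144, 30.6), (60, 142, 26.5), (70, 58, 19.8)]
```

View pics/scene3.png

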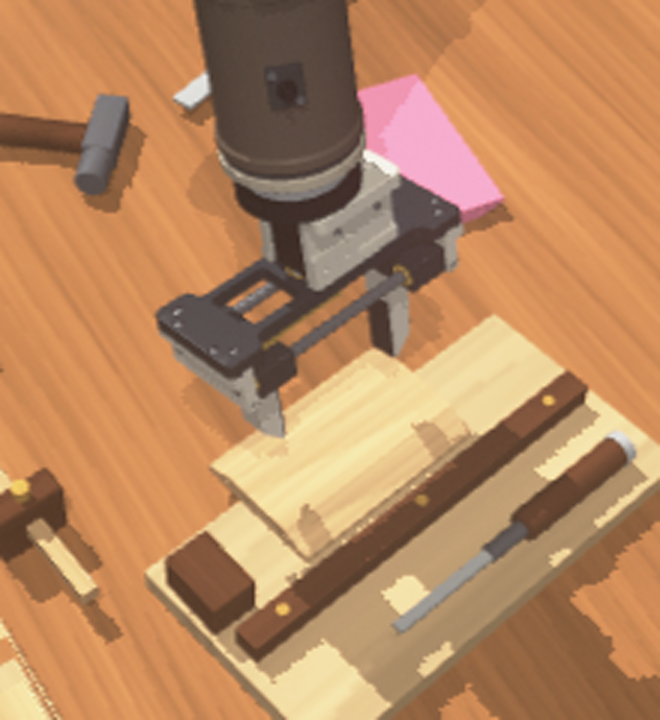

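The panel fell flat on the board with bevels up and flat middle showing, square to the fence, with roughly 10 mm to go. I'll back off, take the tilt out, lower in front of the near lip and push it home.

Emit:
{"api": "jog_arm", "payload": {"commands": "-1 0.0093 -0.0444 0.005 -0.0065 -0.0014 0;-1 0.0093 -0.0444 0.005 -0.0065 -0.0014 0;-1 0.0093 -0.0444 0 -0.0065 -0.0014 0;-1 0.0093 -0.0444 0 -0.0065 -0.0013 0;-1 0.0093 -0.0444 0 -0.0066 -0.0013 0"}}

```text
clock: 18.8
position: [0.6013, -0.0088, 0.0847]
ee_rot: [3.124, 0.32, 0.001]
force: [-0.7, -1.0, -0.1]
width: 1.002
```

Emit:
{"api": "jog_arm", "payload": {"commands": "-1 0 0 -0.04 0 0 0;-1 0 0 -0.05 0 0 0;-1 0 0 -0.05 0 0 0;-1 0 0 -0.05 0 0 0;-1 0 0 -0.045 0 0 0"}}

```text
clock: 19.3
position: [0.6005, -0.0082, 0.0119]
ee_rot: [-3.125, -0.32, 0.002]
force: [0.2, -0.8, -0.0]
width: 0.998
```

```bash
cat > gap.py <<'E'
from tilt import *
g=shot("top"); P=cloud(g); d=P-O; s,nn,z=d@e*1e3,d@n*1e3,d[...,2]*1e3
# gap between leading lip (z~23) and fence top (z~36), from pixels at board height; near lip from depth
hsv=cv2.cvtColor(g["pixels"],cv2.COLOR_RGB2HSV)
for a in(-60,-30,10,50,75):
    k=(abs(s-a)<5)&(nn>-60)&(nn<110); o=np.argsort(nn[k]); print(a,[f"{x:.0f}:{y:.0f}" for x,y in zip(nn[k][o][::3],z[k][o][::3])])
np.savez("top3.npz",**g); save(g,"top3.png",(190,130,340,290),4)
E
python3 goal.py 9 -60 12 0; python3 gap.py
```

```text
t 19.30 s 8.2 n -60.1 z 11.9 phi 0.0 yawerr -0.16 roll -0.07 F s -0.00 n -0.84 z -0.01 w 1.00
shift [0.0026 0.001  0.0003] turn [-0.0001 -0.0002  0.0005]
-60 ['-60:522', '-59:529', '-57:528', '-56:523', '-54:521', '-52:520', '-52:527', '-50:520', '-49:515', '-48:521', '-47:515', '-45:514', '-43:511', '-41:508', '-41:510', '-39:507', '-37:502', '-35:496', '-35:502', '-33:492', '-31:487', '-30:488', '-28:481', '-26:474', '-25:469', '-24:444', '-22:453', '-8:29', '-6:32', '-3:34', '-2:24', '-0:33', '2:32', '4:32', '5:28', '7:33', '9:31', '11:27', '13:29', '15:36', '17:30', '17:35', '20:34', '22:32', '23:30', '25:30', '28:29', '29:35', '31:30', '33:29', '35:34', '37:32', '38:29', '40:35', '43:30', '45:28', '47:35', '48:25', '50:32', '53:34', '54:25', '55:33', '58:28', '61:25', '61:23', '64:24', '66:26', '69:21', '70:14', '72:17', '75:18', '77:19', '79:23', '79:38', '80:40', '82:36', '85:36', '87:38', '90:37', '92:38', '93:34', '95:33', '97:34', '101:23', '103:14', '105:19', '107:20', '108:16']
-30 ['-59:488', '-57:489', '-57:497', '-55:493', '-54:491', '-52:489', '-50:493', '-48:484', '-
[... 1935 characters left out ...]
:34', '53:34', '55:30', '56:29', '59:27', '61:27', '63:27', '65:24', '67:22', '70:17', '71:14', '73:19', '76:15', '78:16', '79:41', '80:38', '83:39', '85:41', '87:40', '88:34', '90:38', '93:37', '94:41', '96:34', '98:37', '100:29', '104:15', '106:21', '107:25', '110:12']
75 ['9:35', '12:30', '14:32', '17:33', '19:35', '20:28', '22:36', '25:31', '27:33', '29:32', '30:30', '32:29', '35:33', '38:30', '40:31', '42:34', '45:35', '48:30', '50:31', '53:32', '55:29', '56:28', '59:20', '61:27', '64:22', '66:28', '67:22', '70:17', '72:22', '73:13', '75:16', '77:20', '79:25', '80:23', '82:39', '85:38', '86:36', '88:33', '90:41', '92:45', '93:37', '96:33', '97:32', '98:34', '104:17', '107:11', '109:19']
```

View pics/top3.png

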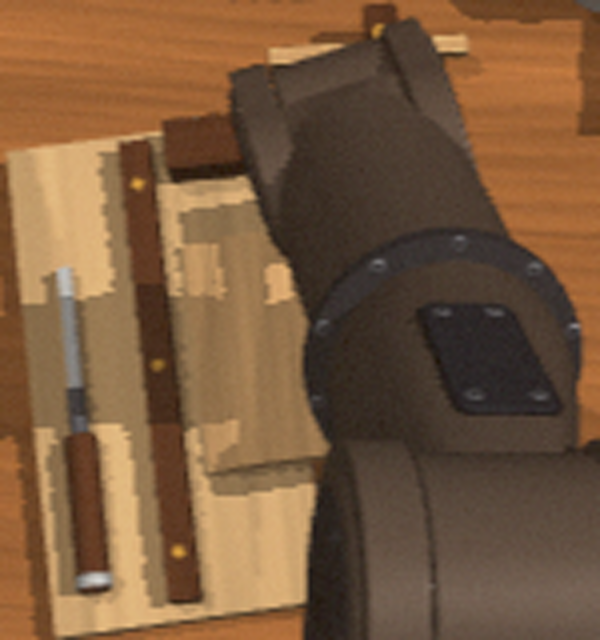

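The panel's leading lip at crop x≈165–205 is about 11 mm from the fence face (n≈79), parallel to it and clear of the offcut at (200,150).

Emit:
{"api": "jog_arm", "payload": {"commands": "-1 -0.0021 0.01 0 0 0 0;-1 -0.0021 0.01 0 0 0 0;-1 -0.0021 0.01 0 0 0 0;-1 -0.0021 0.01 0 0 0 0;-1 -0.0021 0.01 0 0 0 0"}}

```text
clock: 19.85
position: [0.5983, 0.0072, 0.0145]
ee_rot: [3.125, 0.32, 0.002]
force: [0.2, -0.3, -0.4]
width: 1.001
```

Emit:
{"api": "jog_arm", "payload": {"commands": "-1 -0.0014 0.0067 0 0 0 0;-1 -0.0014 0.0067 0 0 0 0;-1 -0.0014 0.0067 0 0 0 0;-1 -0.0014 0.0067 0 0 0 0;-1 -0.0014 0.0067 0 0 0 0"}}

```text
clock: 20.35
position: [0.596, 0.0166, 0.0141]
ee_rot: [3.125, 0.319, 0.001]
force: [0.5, -2.8, 1.1]
width: 0.998
```

Emit:
{"api": "jog_arm", "payload": {"commands": "-1 -0.0007 0.0033 0 0 0 0;-1 -0.0007 0.0033 0 0 0 0;-1 -0.0007 0.0033 0 0 0 0;-1 -0.0007 0.0033 0 0 0 0;-1 -0.0004 0.002 0 0 0 0"}}

```text
clock: 20.85
position: [0.595, 0.0214, 0.014]
ee_rot: [-3.125, -0.32, -0.001]
force: [0.3, -2.5, 1.1]
width: 1.0
```

```bash
python3 goal.py
```

```text
t 20.85 s 8.9 n -30.0 z 14.0 phi -0.0 yawerr -0.16 roll 0.03 F s -0.23 n -2.50 z 1.14 w 1.00
```

Emit:
{"api": "jog_arm", "payload": {"commands": "-1 -0.0003 0.0013 0 0 0 0;-1 -0.0003 0.0013 0 0 0 0;-1 -0.0003 0.0013 0 0 0 0;-1 -0.0003 0.0013 0 0 0 0;-1 -0.0003 0.0013 0 0 0 0"}}

```text
clock: 21.35
position: [0.5948, 0.0223, 0.014]
ee_rot: [3.124, 0.319, 0.001]
force: [1.8, -6.5, 2.1]
width: 0.998
```

Emit:
{"api": "jog_arm", "payload": {"commands": "-1 -0.0002 0.0008 0 0 0 0;-1 -0.0002 0.0008 0 0 0 0;-1 -0.0001 0.0008 0 0 0 0;-1 -0.0002 0.0008 0 0 0 0;-1 -0.0001 0.0008 0 0 0 0"}}

```text
clock: 21.85
position: [0.5948, 0.0223, 0.014]
ee_rot: [3.123, 0.318, 0.001]
force: [3.1, -9.7, 1.3]
width: 0.999
```

```bash
python3 goal.py
```

```text
t 21.85 s 8.9 n -29.1 z 14.0 phi -0.1 yawerr -0.22 roll 0.03 F s 1.05 n -10.11 z 1.32 w 1.00
```

Firm stop at about 10 N with no further motion. I'll back off and check.

Emit:
{"api": "jog_arm", "payload": {"commands": "-1 0.0007 -0.0033 0 0 0 0;-1 0.0014 -0.0067 0 0 0 0;-1 0.004 -0.02 0 0 0 0;-1 0.008 -0.04 0 0 0 0;-1 0.016 -0.08 0 0 0 0"}}

```text
clock: 22.35
position: [0.6031, -0.0189, 0.014]
ee_rot: [-3.123, -0.325, -0.0]
force: [0.6, 1.0, -0.6]
width: 0.998
```

Emit:
{"api": "jog_arm", "payload": {"commands": "-1 0.02 -0.09 0.04 0 0 0;-1 0.02 -0.12 0.08 0 0 0;-1 0.02 -0.14 0.08 0 0 0;-1 0.02 -0.14 0.08 0 0 0;-1 0.02 -0.14 0.08 0 0 0"}}

```text
clock: 22.85
position: [0.6329, -0.2121, 0.1229]
ee_rot: [-3.125, -0.319, -0.0]
force: [1.4, -0.2, -0.2]
width: 1.0
```

Emit:
{"api": "jog_arm", "payload": {"commands": "-1 -0.02 -0.14 0.05 0 0 0;-1 -0.02 -0.14 0.05 0 0 0;-1 -0.02 -0.14 0.05 0 0 0;-1 -0.02 -0.1 0 0 0 0;-1 0 0 0 0 0 0"}}

```text
clock: 23.35
position: [0.6061, -0.3736, 0.1667]
ee_rot: [3.123, 0.306, -0.002]
force: [-0.2, -0.2, -1.1]
width: 1.004
```

Run:
```python
from tilt import *
g=shot("top"); np.savez("top4.npz",**g); save(g,"top4.png",(180,130,340,290),5*.75)
h=tilt(); np.savez("scene4.npz",**h); save(h,"scene4.png",(260,240,470,420),3.5)
```

```text
n:median z [(-110, 104, 1.9), (-100, 95, 1.2), (-90, 106, 1.4), (-80, 102, 1.3), (-70, 100, 1.3), (-60, 113, 1.3), (-50, 96, 1.7), (-40, 111, 1.4), (-30, 41, 2.5), (-20, 22, 24.9), (-10, 84, 28.6), (0, 97, 32.3), (10, 118, 33.3), (20, 115, 33.2), (30, 120, 33.3), (40, 114, 33.2), (50, 121, 33.6), (60, 146, 31.7), (70, 124, 27.7)]
```

View pics/top4.png

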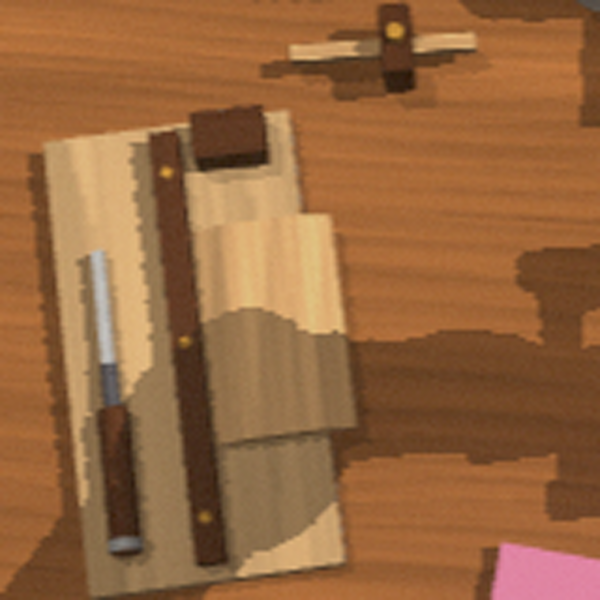

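View pics/scene4.png

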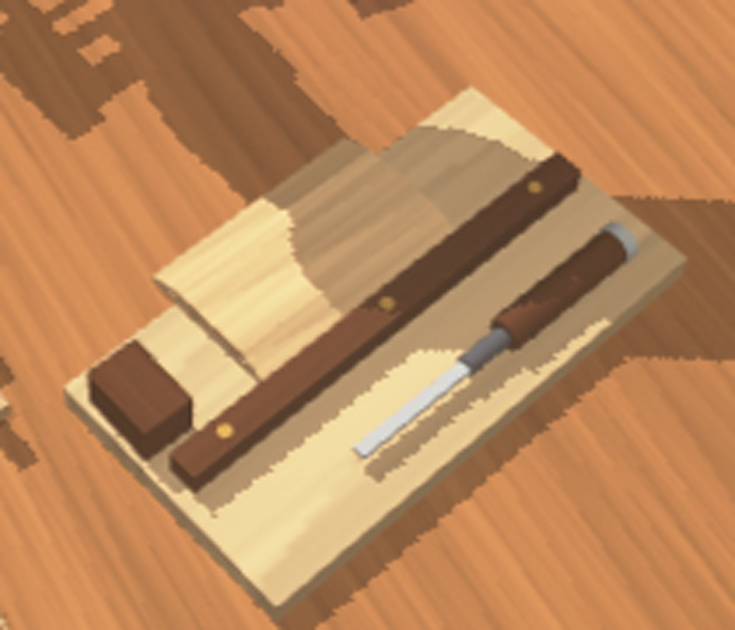

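Both views show the panel against the fence. In the top crop its near lip runs (330,215)–(355,428), parallel to the fence and overhanging the front edge. The offcut, chisel and gauge look unmoved. I'll run one numeric check and then hand in.

Run:
```python
from goal import *
a=dict(np.load("top0.npz")); b=dict(np.load("top4.npz"))
h=cv2.cvtColor(b["pixels"],cv2.COLOR_RGB2HSV)
# near lip edge (right border, top of lip z=.023) and fence dark strip's right border (z=.036)
P=cloud(b); d=P-O; s,nn,z=d@e*1e3,d@n*1e3,d[...,2]*1e3
m=(nn>-45)&(nn<75)&(z>17)&(abs(s-8)<90)
E=[(v,np.flatnonzero(m[v]).max()) for v in range(192,242) if m[v].any()]
w=(ray(b,[(u+.5,v) for v,u in E],.023)-O)*1e3; ss,ee=w@e,w@n; k=abs(ss-8)<60
f=np.polyfit(ss[k],ee[k],1); print("near lip n at mid %.1f, skew deg %.2f"%(np.polyval(f,8),np.degrees(f[0])))
fm=(z>28)&(nn>70)&(nn<110)&(abs(s)<60)&(h[...,2]<110)
c=[(np.flatnonzero(fm[v]).max(),v) for v in range(170,275) if fm[v].any()]
w=(ray(b,[(u+.5,v) for u,v in c],.036)-O)*1e3; f=np.polyfit(w@e,w@n,1); print("fence face n %.1f skew %.2f"%(np.polyval(f,8),np.degrees(f[0])))
df=(abs(a["pixels"].astype(int)-b["pixels"]).sum(2)>120)
for nme,p in dict(offcut=(241,166),gauge=(286,142),chn=(208,240),hammer=(392,223),chw=(408,295),square=(495,300),pink=(340,298),turq=(158,339)).items():
    print(nme,df[p[1]-12:p[1]+12,p[0]-12:p[0]+12].mean().round(2))
print(arm.sign_off())
```

```text
near lip n at mid -16.8, skew deg 0.03
fence face n 78.6 skew -0.11
offcut 0.0
gauge 0.0
chn 0.0
hammer 0.0
chw 0.08
square 0.01
pink 0.0
turq 0.0
the job is handed in; nothing more can be done
None
```

The drawer bottom is on the board, bevels up, with its long side snug along the fence. I handed the job in at about 23.5 s, with the arm clear of everything.

I squared it against the stop with about 5 N of preload. I then worked the far lip up with the tilted open fingers until it stood and tipped over. After it landed, I pushed the near lip on until the panel stopped at the fence.

- **Fit at the fence:** the camera puts the near lip 95.4 mm in front of the fence face, against 96 mm nominal, so it is snug within camera accuracy. Its skew to the fence is about 0.1°.
- **Force:** the highest wrist reading was about 10 N, at the fence. Readings came only once every 0.5 s, so a brief higher peak would not show.
- **Other pieces:** the before/after top images show no movement of the bystanders or look-alikes. The small 8% change at the wide chisel I put down to the arm's shadow, but I did not check it separately.
- **One disagreement:** my finger-based and camera-based positions differed by about 2.5 mm on where the fence face is. That is close to the stated calibration error. The firm stop and the camera gap both agree that the panel is against the fence.

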